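# Shut the cartridge cleaner and hold its lever at the third click

### The job

The orange cartridge is already lying in the white cartridge cleaner. Gently lower the cleaner's hinged lid until it is fully shut, and only then press the blue spring-return lever beside it down past its first two clicks to the third one, the bottom of its travel, which squeezes the wipers onto the contacts. The lever springs back if let go, so the job (and the program) ends with the fingers still holding it down there, the lid shut; leave everything else on the shelf where it is.

Things in the scene. Friction and masses are not known exactly. Their poses are not given: they have to be found in the camera images.
- cleaner: Cartridge cleaner, fixed to the shelf. White open-topped box 150 x 150 x 60 mm (x, y, z) centred on the origin, which is the centre of the box's underside on the shelf top; at yaw 0 its front faces -x (the robot). z up, y to the left seen from the robot, so the lever column is at its right (-y): a grey column x 5 to 75, y -140 to -75 mm, 85 mm tall, standing on an 8 mm thick foot that reaches forward to x = -75 mm.
- lid (a joint): Angle of the lid, rad: 0 = shut, grows as it opens upward; starts 0.7 to 1.15 (standing half open, leaning towards the robot over the box), range 0 to 1.5. The stiff hinge (0.16 N m of friction) keeps the lid wherever it is left, so it must be pushed all the way, about 1 to 2.5 N near its free edge; faster than 3 rad/s counts as slamming. The hinge line lies along the cleaner's y on the far (+x) rim of the box.
- lid_hinge (a point): Middle of the lid's hinge line, at (75, 0, 60) mm in the cleaner's frame. The lid is a white frame with a clear window, 160 mm from hinge to free edge, 150 mm wide, 8 mm thick; its underside passes through the hinge line, so its top is 68 mm above the shelf when shut.
- lid_edge (a point): Middle of the lid's free edge, on its upper (outer) face, 160 mm from the hinge line; a blue strip marks it. Shut, it is at (-85, 0, 68) mm in the cleaner's frame.
- lever (a joint): Travel of the lever straight down, m: 0 = up at rest, stop at 0.033. Clicks (detents) at 0.010, 0.020 and 0.030, the third just before the stop. A spring pushes it back up all the way from any click: about 5 N at the top and 12 N at the third click, with ripples of 2.5 N either way between clicks (up to 13 N on the way, about 15 N on the stop).
- lever_top (a point): Middle of the flat top of the blue lever pad, the place to press. The pad is 50 mm (x) by 40 mm (y) by 12 mm thick and sticks out forward (-x) from the grey column; this point is at (-26, -110, 85) mm in the cleaner's frame with the lever up and sinks with it to 52 mm above the shelf; the column's face is 31 mm behind it (+x).
- cartridge: Orange cartridge 70 x 62 x 14 mm, lying loose in the cleaner's box; origin at the centre of its underside. Leave it there.
- console: Bystander: teal handheld console 145 x 85 x 20 mm lying flat, origin at the centre of its underside.
- bowl: Bystander: black ceramic bowl 124 mm across, 50 mm high, origin at the centre of its underside.
- case: Bystander: dark grey hard case 110 x 155 x 55 mm, origin at the centre of its underside.
- tray1: Bystander: lowest of three stacked aluminium trays, each 100 x 125 x 22 mm, origin at the centre of its underside.
- tray2: Bystander: middle tray of the stack, standing on the rim of the lowest.
- tray3: Bystander: top tray of the stack; its rim is 66 mm above the shelf.

How it is judged (in metres and radians):
On the way, in this order (a step that is already met when the one before it is completed fails the run):
1. the lid is shut, the lever still up (value of joint lid below 0.05 rad and value of joint lever below 0.006 m), for 0.2 s.
2. the lever is pressed to the third click by the fingers and kept there (value of joint lever above 0.0265 m and contact force between the fingers and lever above 5 N), for 0.5 s.
At the end, for the whole second after the job is handed in: The lid is shut (within 0.05 rad), and the fingers are still pressing the lever (more than 5 N) at its third click (travel more than 26.5 mm), steady, through the last second (all of step 2 and value of joint lid below 0.05 rad and not (velocity of joint lever above 0.01 m/s) and velocity of joint lever above -0.01 m/s); the arm keeps its last pose, push and grip.
It fails at once if the lever is pressed (more than 6 mm) while the lid is not shut (value of joint lever above 0.006 m and value of joint lid above 0.1 rad).
It fails at once if the lid is slammed (faster than 3 rad/s) (velocity of joint lid below -3 rad/s).
It fails at once if a bystander or the cartridge is moved more than 30 mm (distance of any of console, bowl, case, tray1, tray2, tray3, cartridge from where it was at the start of the episode above 0.03 m).
It also fails if it takes over 45 s, if anything falls off the work surface, if the arm or the gripper's body presses on something with over 40 N, if the wrist force passes 120 N, or if a joint passes its speed limit or range.

### The arm

A 7-joint arm with a two-finger parallel gripper is mounted at the origin on the work surface. World frame = base frame: x ahead of the robot, y to its left, z up, the work surface at z = 0. Lengths are in m, angles in degrees, forces in N, time in s.
With the tool pointing down it reaches from about 0.425 to 0.875 m from the base axis. Payload 4.7 kg.
Tool frame: the origin (TCP) lies at the very end of the fingers, on their centre line; the grasp point (between the pads) lies env.tcp_to_grasp behind it (env.tcp_to_grasp is the distance from the TCP to the grasp point, in m); z points along the fingers, x is the direction in which the jaws open and shut, and the axes are right-handed (so a half turn about z gives the same grasp; the last joint's range is limited). The gripper opens to 87 mm and grips with 3 to 60 N. Pads are 19 mm wide; open, the fingers measure 117 mm over their backs; the gripper's body (75 mm by 190 mm) begins 51 mm behind the grasp point.
Start: joints at [-73.39, 18.392, -4.016, 83.108, 1.295, 78.541, -3.26], TCP at [0.177, 0.625, 0.223] pointing down, gripper open.
Joint ranges: [-163.93, 163.93], [-17.29, 119.83], [-79.2, 71.16], [3.27, 140.29], [-89.18, 269.18], [5.43, 117.66], [-154.24, 154.24]. Speed limits (degrees/s): [147.25, 147.25, 180, 180, 180, 180, 180].

### API

Orientations are given as [roll, pitch, yaw] about the fixed x, y, z axes, in that order (R = Rz(yaw) Ry(pitch) Rx(roll)).
In Python, from cell import env gives the robot as it stands. The module is installed in compiled form; this text tells all that it offers.
- The arm moves only by the tool send_rows, never from a script. Its argument "steps" is a list of rows, each a list of 3 entries, a list of its own where there are three numbers: the shift along the tool's x, y, z in m, then the turn, a rotation vector about the tool's x, y, z in rad, then the finger opening in m, from 0 to 0.087. A call has exactly 5 rows; each row is the pose to reach, as a shift and turn from the pose commanded when the call began, along the tool's axes at that moment; what a row does not reach only later rows make up. A row lasts 1/12 s, in which the tool goes at most 41.7 mm and 7.16 degrees, less where a joint would pass 70% of its speed; a pose out of reach is approached as far as the arm can. A call with a gripper value outside its range is refused whole. The fingers move at their own pace and stop on an object; "grip_force" is the grip in N (left out, the last holds). Time passes only in rows, so rows that repeat a pose let the fingers close, or fill a call up. It gives the time, the measured TCP pose, the force and the opening at its end, in the units of the state.
- env.get_obs(): the state, without advancing time (a new reading comes with each control period).
- env.read_camera(name): name is "scene" or "top"; returns a dict with "pixels" (420x560x3 uint8, red, green, blue), "fx", "fy", "cx", "cy" (pixels), "k1" (the pictures are not rectified: a ray, as slopes to the right and down, at radius r is drawn at 1 + k1 r^2 times it, then the intrinsics apply), "position" and "rotation" of the camera in the world. Camera axes: x right, y up, looking along -z (the intrinsics and any distortion apply to the point x, -y, -z); pixel columns grow to the right and rows downward; lengths in m; the calibration is good to about 2 mm. A picture is of the moment at which its call begins. There is no depth.
- env.sign_off(): hands the job in, once; it reports no verdict.
The state is a dict: "time_s": time; "qpos": joint angles; "joint_velocities": joint speeds; "effort": joint torques, N m; "tool_pos": TCP position; "tool_rot": TCP orientation; "force": force on the tool from outside, world axes, zero at the start; "wrist_torque": the same for the moment, N m; "grip_width": finger opening in m.
Only numpy, scipy, OpenCV 4.12 (cv2) and the standard library are available. Lean on these libraries where they do the work, as an engineer would, in place of code of your own. Each camera call takes 0.05 s, during which the arm holds its last target.

## Working session

There is one attempt and no reset: what is moved stays moved. The work goes in short steps, Python scripts to look and compute and a tool call to move; the robot and the scene stay as the last step left them, time stands still between calls to the robot, and variables do not carry over. Pictures are saved under pics/ and viewed, and the job is handed in when it is done.

Besides the shell and the picture viewer there is one more tool, called after "Call:" as name([rows], argument=value, ...), one row to a line, values as JSON. send_rows: Moves the arm, as the interface text tells. Its arguments: {"type":"object","properties":{"steps":{"type":"array"},"grip_force":{"type":"number"}},"required":["steps"]}

```bash
mkdir -p pics; python3 - <<'E'
from cell import env
import cv2
o=env.get_obs();print(o, env.tcp_to_grasp)
for n in("scene","top"):
    c=env.read_camera(n);cv2.imwrite(f"pics/{n}0.png",c["pixels"][:,:,::-1])
    print({k:v for k,v in c.items() if k!="pixels"})
E
```

```text
{'time_s': 0.0, 'qpos': array([-73.3898947 ,  18.43824656,  -4.01530756,  83.17493204,
         1.29391071,  78.53829176,  -3.26007082]), 'joint_velocities': array([ 0.02255975, -0.02692718,  0.07778258,  0.04268222, -0.01558727,
        0.05540014, -0.07490937]), 'effort': array([ 1.20067557e-04, -4.91280556e+01, -4.03627893e-01, -3.12526309e+01,
       -6.38738740e-02,  4.40305879e-02,  1.84539495e-04]), 'tool_pos': array([0.17690395, 0.62490391, 0.2214704 ]), 'tool_rot': array([1.79995360e+02, 1.06292543e-01, 7.41991399e+01]), 'force': array([-1.44761327, -0.44226529,  0.21588311]), 'wrist_torque': array([-0.04629263,  0.00610381,  0.00959711]), 'grip_width': 0.08710594746644755} 0.0187
{'fx': 446.7695138538572, 'fy': 446.7695138538572, 'cx': 281.7164406149115, 'cy': 213.4401187025034, 'k1': -0.0348940630304862, 'position': array([ 1.13694578, -0.48833562,  0.84911847]), 'rotation': array([47.2099958 , -0.61054293, 51.69460042])}
{'fx': 456.1666936184129, 'fy': 456.1666936184129, 'cx': 278.7142137583054, 'cy': 214.36340717058187, 'k1': 0.02615788377861601, 'position': array([0.27177882, 0.02837992, 1.546148  ]), 'rotation': array([  9.58106207,  -0.6228185 , -88.85894665])}
```

View pics/scene0.png

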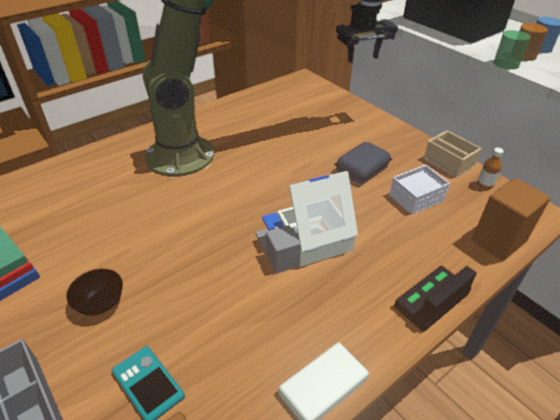

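View pics/top0.png

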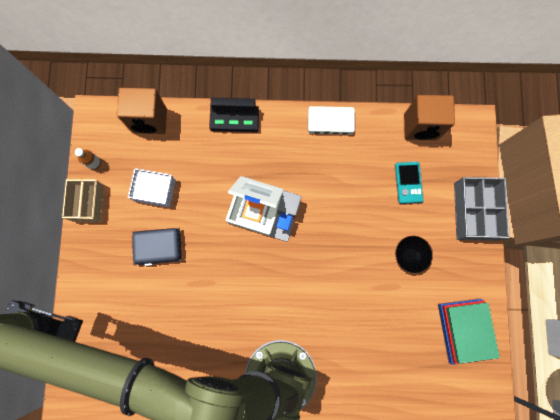

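The scene view shows the cleaner at about (310,230), with its lid half open and the blue lever at (272,220). In the top view it is at about (262,210), with the lever at (285,224). The bystanders are well clear of it. I'll zoom in next.

```bash
cat > h.py <<'E'
import numpy as np,cv2
from cell import env
from scipy.spatial.transform import Rotation as R
def rays(c,uv):
    uv=np.atleast_2d(np.float64(uv)); K=np.array([[c["fx"],0,c["cx"]],[0,c["fy"],c["cy"]],[0,0,1]])
    p=cv2.undistortPointsIter(uv.reshape(-1,1,2),K,np.array([c["k1"],0,0,0,0.]),None,None,(3,50,1e-10)).reshape(-1,2) if hasattr(cv2,'undistortPointsIter') else cv2.undistortPoints(uv.reshape(-1,1,2),K,np.array([c["k1"],0,0,0,0.])).reshape(-1,2)
    d=np.c_[p[:,0],-p[:,1],-np.ones(len(p))]
    return R.from_euler('xyz',c["rotation"],degrees=True).apply(d)
def plane(c,uv,z):
    d=rays(c,uv);o=c["position"];return o+d*((z-o[2])/d[:,2])[:,None]
def tri(c1,u1,c2,u2):
    d1=rays(c1,u1)[0];d2=rays(c2,u2)[0];A=np.c_[d1,-d2]
    s=np.linalg.lstsq(A,c2["position"]-c1["position"],rcond=None)[0]
    a=c1["position"]+s[0]*d1;b=c2["position"]+s[1]*d2
    return (a+b)/2,np.linalg.norm(a-b)
def proj(c,P):
    P=np.atleast_2d(P);q=R.from_euler('xyz',c["rotation"],degrees=True).inv().apply(P-c["position"])
    s=np.c_[q[:,0]/-q[:,2],-q[:,1]/-q[:,2]];r=1+c["k1"]*(s**2).sum(1)
    return s*r[:,None]*[c["fx"],c["fy"]]+[c["cx"],c["cy"]]
E
python3 - <<'E'
from h import *
for n,(x,y,w,h) in {"scene":(245,160,125,120),"top":(215,165,100,85)}.items():
    c=env.read_camera(n);p=c["pixels"]
    im=cv2.resize(p[y:y+h,x:x+w,::-1],None,fx=6,fy=6,interpolation=cv2.INTER_CUBIC)[:600,:800]
    for i in range(0,w,10): cv2.putText(im,str(x+i),(i*6,10),0,.35,(0,0,255),1);cv2.line(im,(i*6,12),(i*6,18),(0,0,255))
    for i in range(0,h,10): cv2.putText(im,str(y+i),(0,i*6+4),0,.35,(0,0,255),1)
    cv2.imwrite(f"pics/{n}1.png",im)
    hsv=cv2.cvtColor(p,cv2.COLOR_RGB2HSV);m=cv2.inRange(hsv,(105,130,60),(130,255,255))
    k,l,s,ce=cv2.connectedComponentsWithStats(m)
    for i in range(1,k):
        if s[i,4]>15 and x<ce[i][0]<x+w and y<ce[i][1]<y+h: print(n,s[i],ce[i])
E
```

```text
scene [311 176  17   5  26] [318.88461538 178.11538462]
scene [263 213  17  16 166] [271.04216867 220.03614458]
top [245 196  15   7  57] [251.96491228 198.94736842]
top [276 213  16  18 197] [283.85279188 221.31979695]
```

View pics/scene1.png

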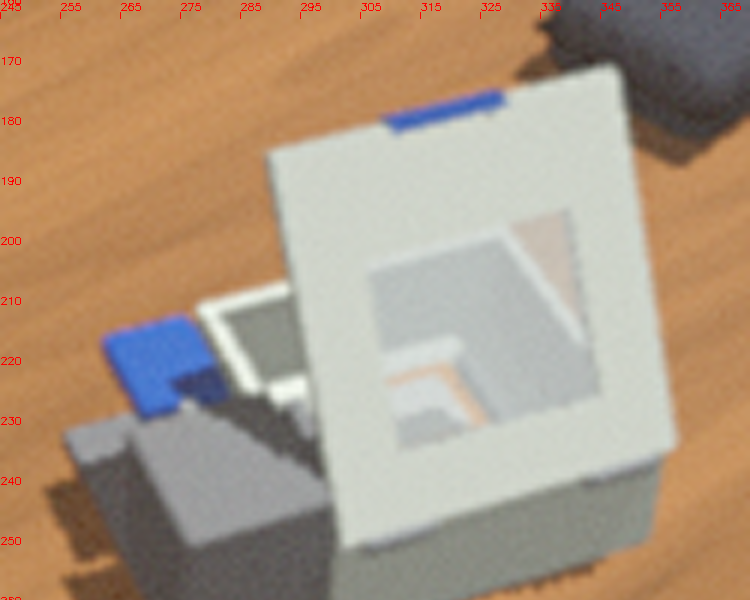

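View pics/top1.png

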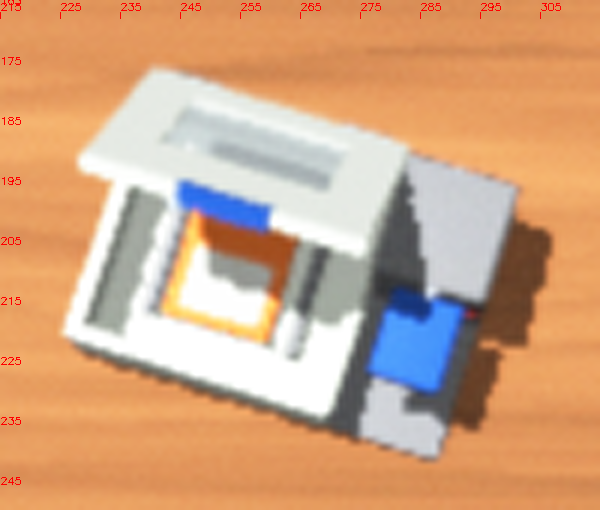

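```bash
python3 - <<'E'
from h import *
np.set_printoptions(precision=4,suppress=True)
s=env.read_camera("scene");t=env.read_camera("top")
S=lambda a:np.array(a)/6+[244.5,159.5]
T=lambda a:np.array(a)/6+[214.5,164.5]
for n,a,b in [("freeL-y",(268,153),(365,240)),("free+y",(620,65),(80,157)),("hinge-y",(342,545),(408,148)),("hinge+y",(677,440),(155,67)),("strip",(443,106),(224,195))]:
    print(n,*tri(s,S(a),t,T(b)))
f=plane(t,[T((65,332)),T((325,418))],.06);print("boxfront",f,np.linalg.norm(f[0]-f[1]))
p=plane(t,[T((440,392)),T((368,372)),T((464,305))],.085);print("pad top",p,np.linalg.norm(p[0]-p[1]),np.linalg.norm(p[0]-p[2]))
p=plane(s,[S((103,340)),S((183,313)),S((145,417))],.085);print("pad scene",p,np.linalg.norm(p[0]-p[1]),np.linalg.norm(p[0]-p[2]))
v=f[0]-f[1];v[2]=0;v/=np.linalg.norm(v);x=np.array([v[1],-v[0],0]);yaw=np.degrees(np.arctan2(x[1],x[0]))
print("yaw",yaw)
O=(f[0]+f[1])/2+x*.075;print("O",O)
E
```

```text
freeL-y [0.5275 0.0269 0.2004] 0.005120434505183368
free+y [0.5681 0.1727 0.1994] 0.0011194463899149968
hinge-y [0.6065 0.0044 0.0622] 0.004705512551909003
hinge+y [0.649  0.147  0.0671] 0.001910070342852829
strip [0.5483 0.098  0.2023] 0.005277786116949672
boxfront [[0.5008 0.1926 0.06  ]
 [0.4564 0.0489 0.06  ]] 0.1504356696684423
pad top [[ 0.4687 -0.0131  0.085 ]
 [ 0.4787  0.0259  0.085 ]
 [ 0.5164 -0.0253  0.085 ]] 0.04025855137994354 0.049302105199307
pad scene [[ 0.4715 -0.0162  0.085 ]
 [ 0.4787  0.0204  0.085 ]
 [ 0.5185 -0.0298  0.085 ]] 0.03725479902505735 0.04893306004069601
yaw -17.197776665158464
O [0.5502 0.0985 0.06  ]
```

```bash
cat >> h.py <<'E'
O=np.array([.5495,.0985,0]);CY=-16.5
Rc=R.from_euler('z',CY,degrees=True)
def w(p): return O+Rc.apply(np.array(p))
def shift(p):
    o=env.get_obs();Rt=R.from_euler('xyz',o['tool_rot'],degrees=True);return Rt.inv().apply(np.array(p)-o['tool_pos'])
E
python3 - <<'E'
from h import *
print(w([.030,0,.29]),shift(w([.030,0,.29])))
print(proj(env.read_camera('top'),[w([-.085,0,.068]),w([-.026,-.11,.085]),w([.075,.075,.0])]))
E
```

```text
[0.57826459 0.08997954 0.29      ] [-0.40587261  0.5318861  -0.06753832]
[[246.12288068 229.84841301]
 [283.80359265 222.19605495]
 [241.26359386 182.43510177]]
```

Call:
send_rows([
  [[-0.01,0.01,-0.03],[0,0,0],0.0],
  [[-0.03,0.04,-0.05],[0,0,0],0.0],
  [[-0.05,0.065,-0.07],[0,0,0],0.0],
  [[-0.07,0.092,-0.07],[0,0,0],0.0],
  [[-0.09,0.118,-0.07],[0,0,0],0.0],
], grip_force=20)

```text
time_s: 0.77
tool_pos: [0.2673, 0.5062, 0.2945]
tool_rot: [180.0, -0.2, 74.2]
force: [0.9, -0.6, -0.7]
grip_width: 0.0611
```

Call:
send_rows([
  [[-0.02,0.026,0],[0,0,0],0.0],
  [[-0.04,0.052,0],[0,0,0],0.0],
  [[-0.06,0.078,0],[0,0,0],0.0],
  [[-0.08,0.104,0],[0,0,0],0.0],
  [[-0.1,0.13,0],[0,0,0],0.0],
])

```text
time_s: 1.18
tool_pos: [0.3647, 0.3736, 0.2928]
tool_rot: [180.0, -0.0, 74.2]
force: [0.1, 0.4, 0.9]
grip_width: 0.0283
```

Call:
send_rows([
  [[-0.02,0.026,0],[0,0,0],0.0],
  [[-0.04,0.052,0],[0,0,0],0.0],
  [[-0.06,0.078,0],[0,0,0],0.0],
  [[-0.08,0.104,0],[0,0,0],0.0],
  [[-0.1,0.13,0],[0,0,0],0.0],
])

```text
time_s: 1.6
tool_pos: [0.4625, 0.242, 0.2929]
tool_rot: [180.0, -0.0, 74.2]
force: [-0.1, 0.4, 0.1]
grip_width: 0.0018
```

Call:
send_rows([
  [[-0.02,0.026,0],[0,0,0],0.0],
  [[-0.04,0.052,0],[0,0,0],0.0],
  [[-0.06,0.078,0],[0,0,0],0.0],
  [[-0.08,0.104,0],[0,0,0],0.0],
  [[-0.1,0.13,0],[0,0,0],0.0],
])

```text
time_s: 2.02
tool_pos: [0.5603, 0.1105, 0.2929]
tool_rot: [180.0, -0.0, 74.2]
force: [-0.2, 1.1, -1.1]
grip_width: 0.0005
```

```bash
python3 - <<'E'
from h import *
o=env.get_obs();print(o['time_s'],o['tool_pos'],o['tool_rot'],o['force'],o['grip_width'],shift(w([.030,0,.26])))
for n,(x,y,ww,h) in {"scene":(205,60,180,195)}.items():
    c=env.read_camera(n);p=c["pixels"]
    cv2.imwrite(f"pics/{n}2.png",cv2.resize(p[y:y+h,x:x+ww,::-1],None,fx=3,fy=3))
E
```

```text
2.0167 [0.56034224 0.11048561 0.29285648] [ 1.79973461e+02 -3.49428998e-02  7.42120702e+01] [-0.19946672  1.11925793 -1.12123619] 0.0004910251602379709 [-0.01487625  0.02281027  0.03285799]
```

View pics/scene2.png

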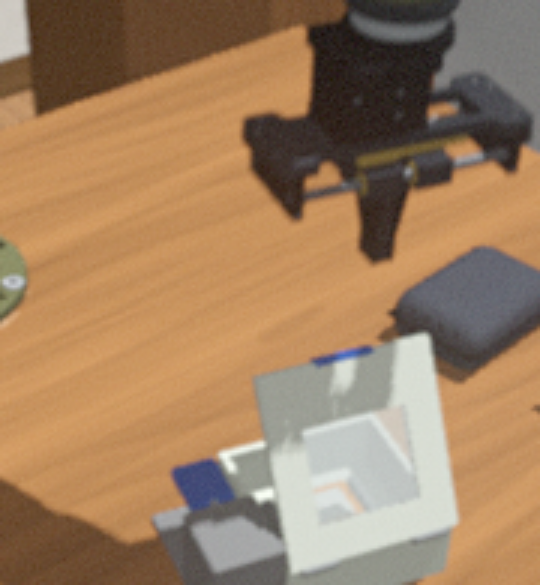

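The fingers are closed and above the lid, clear of it. Next I'll descend to just off its outer face.

Call:
send_rows([
  [[-0.01,0.02,0.01],[0,0,0],0.0],
  [[-0.015,0.028,0.033],[0,0,0],0.0],
  [[-0.015,0.024,0.06],[0,0,0],0.0],
  [[-0.015,0.02,0.08],[0,0,0],0.0],
  [[-0.015,0.018,0.095],[0,0,0],0.0],
])

```text
time_s: 2.48
tool_pos: [0.5715, 0.0924, 0.1953]
tool_rot: [-179.9, 0.1, 74.2]
force: [-0.2, 0.4, 0.3]
grip_width: 0.0004
```

```bash
python3 - <<'E'
from h import *
o=env.get_obs();print(o['time_s'],Rc.inv().apply(o['tool_pos']-O),o['force'])
for n,(x,y,ww,h) in {"scene":(205,60,180,195),"top":(190,130,150,130)}.items():
    c=env.read_camera(n);p=c["pixels"]
    cv2.imwrite(f"pics/{n}3.png",cv2.resize(p[y:y+h,x:x+ww,::-1],None,fx=3,fy=3))
E
```

```text
2.4833 [0.02285469 0.00044501 0.19526772] [-0.15048863  0.35481553  0.30398073]
```

View pics/scene3.png

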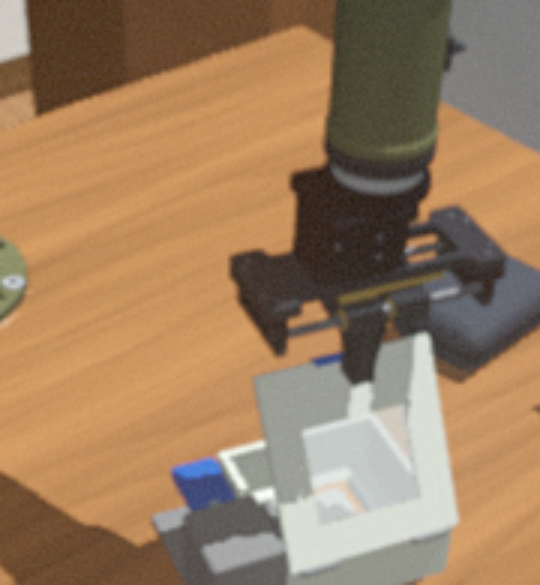

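The fingertip hangs just in front of the lid's outer face, near the blue strip at about (330,360) in the crop. Next I'll push along the lid's arc.

Call:
send_rows([
  [[0,-0.006,0.01],[0,0,0],0.0],
  [[0,-0.013,0.017],[0,0,0],0.0],
  [[0,-0.019,0.0205],[0,0,0],0.0],
  [[0,-0.0245,0.025],[0,0,0],0.0],
  [[0,-0.03,0.029],[0,0,0],0.0],
])

```text
time_s: 3.0
tool_pos: [0.5439, 0.101, 0.169]
tool_rot: [179.9, -0.1, 74.2]
force: [0.2, -0.1, -0.9]
grip_width: 0.0005
```

```bash
python3 - <<'E'
from h import *
o=env.get_obs();print(o['time_s'],Rc.inv().apply(o['tool_pos']-O),o['force'])
for n,(x,y,ww,h) in {"scene":(205,60,180,195),"top":(190,130,150,130)}.items():
    c=env.read_camera(n);p=c["pixels"]
    cv2.imwrite(f"pics/{n}4.png",cv2.resize(p[y:y+h,x:x+ww,::-1],None,fx=3,fy=3))
E
```

```text
3.0 [-0.00602815  0.00080042  0.16903874] [ 0.17347565 -0.1274956  -0.87757864]
```

View pics/scene4.png

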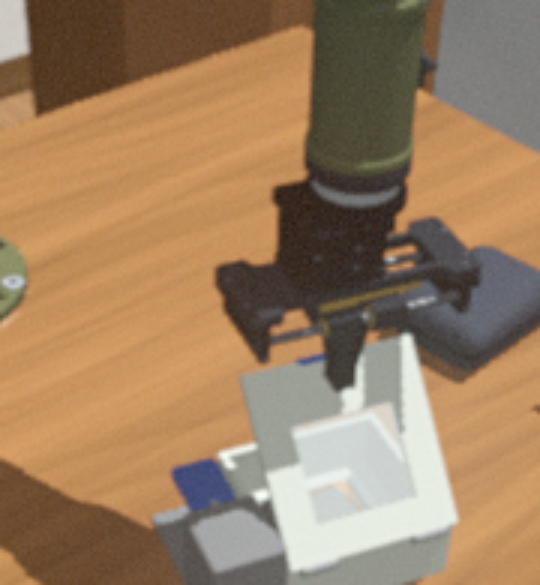

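The lid is following the finger.

Call:
send_rows([
  [[0,-0.006,0.006],[0,0,0],0.0],
  [[0,-0.012,0.012],[0,0,0],0.0],
  [[0,-0.0175,0.018],[0,0,0],0.0],
  [[0,-0.0225,0.025],[0,0,0],0.0],
  [[0,-0.0275,0.032],[0,0,0],0.0],
])

```text
time_s: 3.52
tool_pos: [0.5168, 0.1085, 0.1358]
tool_rot: [-180.0, -0.0, 74.2]
force: [1.1, -0.4, 0.1]
grip_width: 0.0004
```

```bash
python3 - <<'E'
from h import *
o=env.get_obs();print(o['time_s'],Rc.inv().apply(o['tool_pos']-O),o['force'])
for n,(x,y,ww,h) in {"scene":(205,60,180,195)}.items():
    c=env.read_camera(n);p=c["pixels"]
    cv2.imwrite(f"pics/{n}5.png",cv2.resize(p[y:y+h,x:x+ww,::-1],None,fx=3,fy=3))
E
```

```text
3.5167 [-0.03414405  0.00028075  0.13576638] [ 1.10039305 -0.43554075  0.1337588 ]
```

View pics/scene5.png

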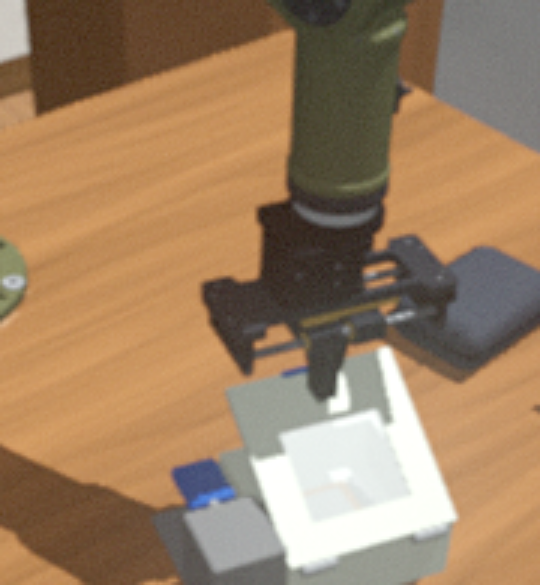

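Call:
send_rows([
  [[0,-0.004,0.007],[0,0,0],0.0],
  [[0,-0.008,0.015],[0,0,0],0.0],
  [[0,-0.011,0.0225],[0,0,0],0.0],
  [[0,-0.014,0.0305],[0,0,0],0.0],
  [[0,-0.0165,0.0385],[0,0,0],0.0],
])

```text
time_s: 3.98
tool_pos: [0.5012, 0.1128, 0.0972]
tool_rot: [-180.0, -0.0, 74.2]
force: [-0.2, -0.4, -0.0]
grip_width: 0.0004
```

```bash
python3 - <<'E'
from h import *
o=env.get_obs();print(o['time_s'],Rc.inv().apply(o['tool_pos']-O),o['force'])
for n,(x,y,ww,h) in {"scene":(205,60,180,195)}.items():
    c=env.read_camera(n);p=c["pixels"]
    cv2.imwrite(f"pics/{n}6.png",cv2.resize(p[y:y+h,x:x+ww,::-1],None,fx=3,fy=3))
E
```

```text
3.9833 [-5.03390588e-02  2.54118845e-05  9.71802338e-02] [-0.19136057 -0.41801964 -0.00167286]
```

View pics/scene6.png

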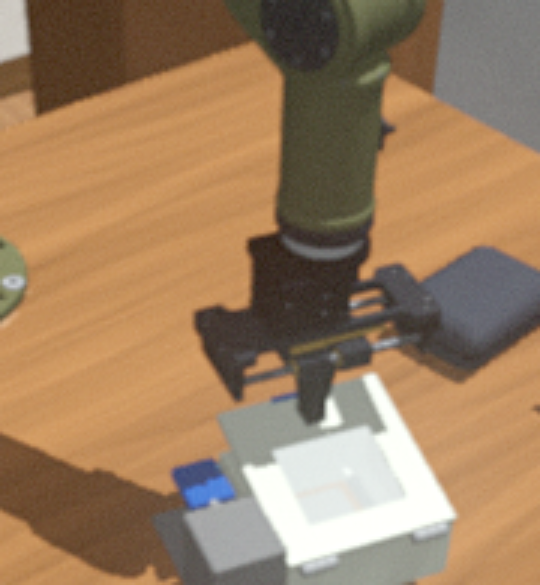

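Call:
send_rows([
  [[0,-0.0015,0.007],[0,0,0],0.0],
  [[0,-0.003,0.014],[0,0,0],0.0],
  [[0,-0.004,0.02],[0,0,0],0.0],
  [[0,-0.004,0.025],[0,0,0],0.0],
  [[0,-0.004,0.028],[0,0,0],0.0],
])

```text
time_s: 4.45
tool_pos: [0.4974, 0.1137, 0.0692]
tool_rot: [-180.0, 0.0, 74.2]
force: [-0.1, 0.2, 0.6]
grip_width: 0.0005
```

Call:
send_rows([
  [[0,0,0.001],[0,0,0],0.0],
  [[0,0,0.002],[0,0,0],0.0],
  [[0,0,0.003],[0,0,0],0.0],
  [[0,0,0.003],[0,0,0],0.0],
  [[0,0,0.003],[0,0,0],0.0],
])

```text
time_s: 4.87
tool_pos: [0.4975, 0.1137, 0.0683]
tool_rot: [-179.9, 0.0, 74.2]
force: [-5.3, -1.5, 10.2]
grip_width: 0.0004
```

It met a firm stop at z=0.0683 with 10 N, which matches the shut lid top at 0.068. I'll lift straight up and look.

Call:
send_rows([
  [[0,0,-0.01],[0,0,0],0.0],
  [[0,0,-0.03],[0,0,0],0.0],
  [[0,0,-0.06],[0,0,0],0.0],
  [[-0.02,0.01,-0.06],[0,0,0],0.0],
  [[-0.045,0.015,-0.06],[0,0,0],0.0],
])

```text
time_s: 5.28
tool_pos: [0.5028, 0.0682, 0.13]
tool_rot: [179.7, -0.2, 74.4]
force: [0.7, -1.5, 0.0]
grip_width: 0.0003
```

```bash
python3 - <<'E'
from h import *
o=env.get_obs();print(o['time_s'],Rc.inv().apply(o['tool_pos']-O),o['force'])
for n,(x,y,ww,h) in {"scene":(245,160,125,120),"top":(215,165,100,85)}.items():
    c=env.read_camera(n);p=c["pixels"]
    print(n,proj(c,[w([-.085,0,.068]),w([-.085,.075,.068]),w([-.085,-.075,.068]),w([-.026,-.11,.085])]))
    im=cv2.resize(p[y:y+h,x:x+ww,::-1],None,fx=6,fy=6,interpolation=cv2.INTER_CUBIC)
    for q in proj(c,[w([-.085,0,.068]),w([-.085,.075,.068]),w([-.085,-.075,.068]),w([-.026,-.11,.085])]): cv2.circle(im,tuple(int(v) for v in (q+.5-[x,y])*6),3,(0,0,255),1)
    cv2.imwrite(f"pics/{n}7.png",im)
E
```

```text
5.2833 [-0.03611684 -0.04235047  0.12996825] [ 0.72143434 -1.51103021  0.00676402]
scene [[302.8400711  198.41580827]
 [328.05765144 191.92501731]
 [276.70517547 205.14510994]
 [272.25061895 218.14213286]]
top [[246.12288068 229.84841301]
 [224.32908836 222.92816122]
 [267.99421201 236.79669609]
 [283.80359265 222.19605495]]
```

View pics/scene7.png

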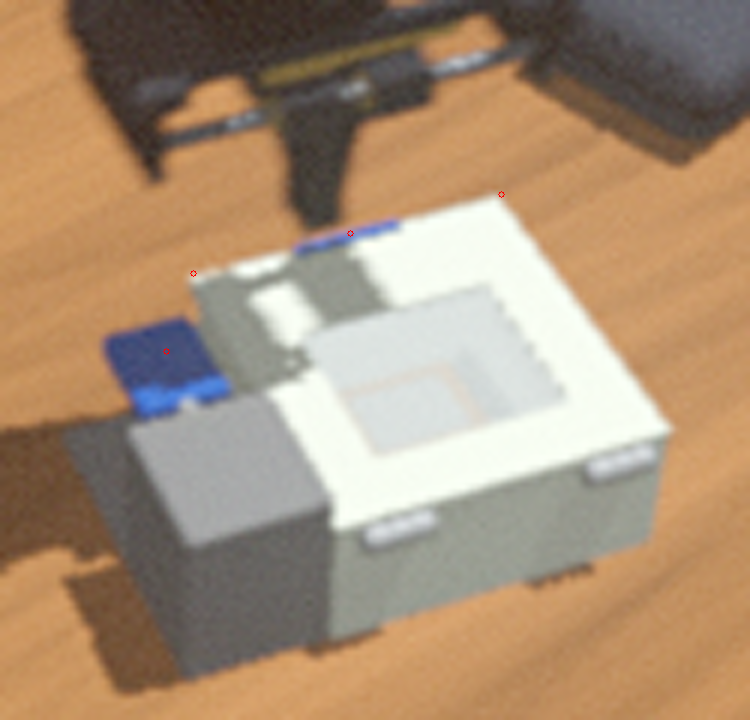

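View pics/top7.png

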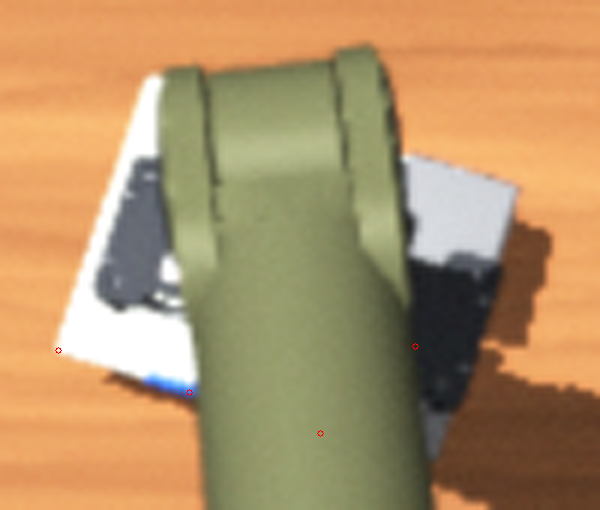

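The lid is fully shut: its free edge and corners match the predicted shut positions within 1–2 px, and the lever is still up. Next I'll move above the pad.

Call:
send_rows([
  [[-0.02,0.003,0],[0,0,0],0.0],
  [[-0.045,0.006,0],[0,0,0],0.0],
  [[-0.066,0.008,0],[0,0,0],0.0],
  [[-0.066,0.008,0.015],[0,0,0],0.0],
  [[-0.066,0.008,0.03],[0,0,0],0.0],
])

```text
time_s: 5.8
tool_pos: [0.491, -0.0004, 0.0981]
tool_rot: [179.8, -0.1, 74.0]
force: [-0.4, 0.6, -0.5]
grip_width: 0.0007
```

```bash
python3 - <<'E'
from h import *
o=env.get_obs();print(o['time_s'],Rc.inv().apply(o['tool_pos']-O),o['force'])
for n,(x,y,ww,h) in {"scene":(225,140,125,120)}.items():
    c=env.read_camera(n);p=c["pixels"]
    cv2.imwrite(f"pics/{n}8.png",cv2.resize(p[y:y+h,x:x+ww,::-1],None,fx=5,fy=5,interpolation=cv2.INTER_CUBIC))
E
```

```text
5.8 [-0.0280379  -0.11146298  0.0981182 ] [-0.4117637   0.60482276 -0.54353987]
```

View pics/scene8.png

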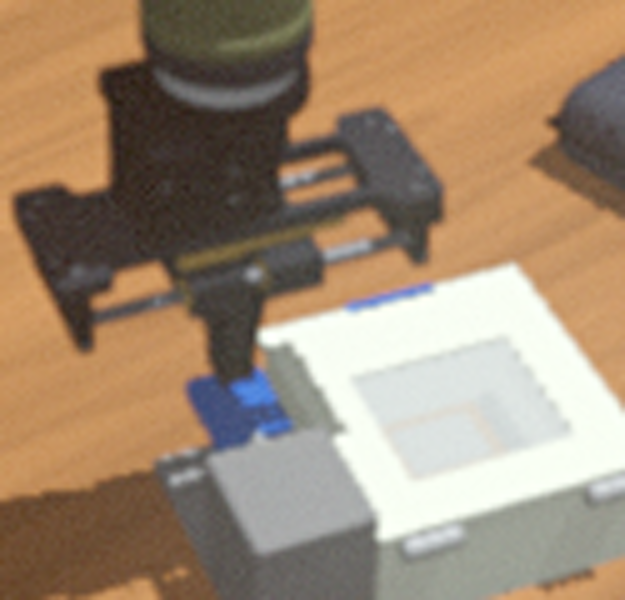

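The fingertip is centred over the blue pad, clear of the column and the shut lid. Next I'll press down.

Call:
send_rows([
  [[0,0,0.008],[0,0,0],0.0],
  [[0,0,0.016],[0,0,0],0.0],
  [[0,0,0.024],[0,0,0],0.0],
  [[0,0,0.032],[0,0,0],0.0],
  [[0,0,0.04],[0,0,0],0.0],
])

```text
time_s: 6.27
tool_pos: [0.4905, 0.0011, 0.0582]
tool_rot: [180.0, -0.0, 74.2]
force: [-3.9, -0.2, 9.1]
grip_width: 0.0006
```

Call:
send_rows([
  [[0,0,0.003],[0,0,0],0.0],
  [[0,0,0.005],[0,0,0],0.0],
  [[0,0,0.006],[0,0,0],0.0],
  [[0,0,0.006],[0,0,0],0.0],
  [[0,0,0.006],[0,0,0],0.0],
])

```text
time_s: 6.68
tool_pos: [0.4904, 0.0011, 0.0529]
tool_rot: [180.0, -0.1, 74.2]
force: [-5.5, -0.5, 14.0]
grip_width: 0.0005
```

Travel is now about 32 mm. I'll push 3 mm more to bottom it firmly on the stop, then hold.

Call:
send_rows([
  [[0,0,0.001],[0,0,0],0.0],
  [[0,0,0.002],[0,0,0],0.0],
  [[0,0,0.003],[0,0,0],0.0],
  [[0,0,0.003],[0,0,0],0.0],
  [[0,0,0.003],[0,0,0],0.0],
])

```text
time_s: 7.1
tool_pos: [0.4905, 0.0012, 0.0519]
tool_rot: [-180.0, -0.1, 74.2]
force: [-11.9, -0.7, 30.9]
grip_width: 0.0003
```

Call:
send_rows([
  [[0,0,0],[0,0,0],0.0],
  [[0,0,0],[0,0,0],0.0],
  [[0,0,0],[0,0,0],0.0],
  [[0,0,0],[0,0,0],0.0],
  [[0,0,0],[0,0,0],0.0],
])

```text
time_s: 7.52
tool_pos: [0.4906, 0.0012, 0.0519]
tool_rot: [-180.0, -0.1, 74.2]
force: [-11.6, -1.4, 29.9]
grip_width: 0.0008
```

Call:
send_rows([
  [[0,0,0],[0,0,0],0.0],
  [[0,0,0],[0,0,0],0.0],
  [[0,0,0],[0,0,0],0.0],
  [[0,0,0],[0,0,0],0.0],
  [[0,0,0],[0,0,0],0.0],
])

```text
time_s: 7.93
tool_pos: [0.4905, 0.0012, 0.0519]
tool_rot: [-180.0, -0.1, 74.2]
force: [-11.9, -1.3, 30.8]
grip_width: 0.0002
```

```bash
python3 - <<'E'
from h import *
o=env.get_obs();print(o['time_s'],Rc.inv().apply(o['tool_pos']-O),o['force'])
for n,(x,y,ww,h) in {"scene":(225,140,125,120)}.items():
    c=env.read_camera(n);p=c["pixels"]
    cv2.imwrite(f"pics/{n}9.png",cv2.resize(p[y:y+h,x:x+ww,::-1],None,fx=5,fy=5,interpolation=cv2.INTER_CUBIC))
E
```

```text
7.9333 [-0.02889393 -0.11006377  0.05189365] [-11.88797199  -1.30165305  30.76551637]
```

View pics/scene9.png

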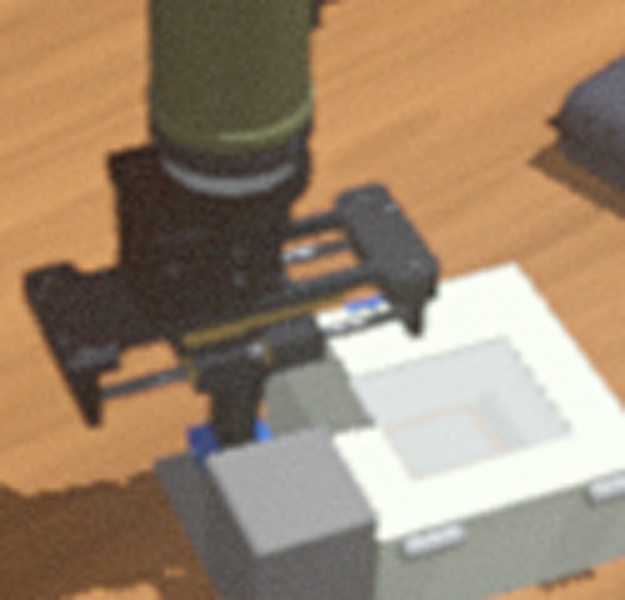

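The lever is down on its stop (TCP z 0.0519, steady at about 30 N) and the lid is still shut.

```bash
python3 -c "
from cell import env
print(env.sign_off()); o=env.get_obs(); print(o['time_s'],o['tool_pos'],o['force'])"
```

```text
the job is handed in; nothing more can be done
None
the job is handed in; nothing more can be done
```

I shut the lid, then pressed the lever to the bottom of its travel, and handed the job in at about 8 s with the closed fingers still holding it down. No verdict was reported.

- **Lid:** I pushed it along its arc at about 0.6–0.8 rad/s, well under the 3 rad/s limit. It met a firm stop with the fingertip at z = 0.068 m, the stated height of the shut lid's top. A picture before the press showed the edge and corners within 1–2 px of where a shut lid should be, with the lever still up.
- **Lever:** The fingertip ended at z = 0.0519 m, about 33 mm of travel and so on the stop. The upward force on the fingers held steady at 30–31 N over the last 0.8 s. The last picture shows the pad down and the lid still shut.
- **Small disagreements:** The two camera views differed by up to about 5 mm on the lid's strip and one of its edges, and on the lever pad. There is also a sideways force of about 12 N at the wrist during the hold, probably friction on the pad.
- **Not checked:** I did not measure the bystanders or the cartridge again at the end. The moves stayed well clear of the bystanders, and the cartridge could still be seen through the lid's window in the box.

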